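Hang the parts pocket in the tote and slide it onto the sprung stop

TASK

Hang the metal parts pocket inside the blue tote: hook its bent lip over the tote's near rim (the wall facing the robot), wholly on the left half of that rim, and seat it gently until it sits fully down. Then, keeping it hooked on, slide it to the right along the rim until you feel it press the white sprung buffer of the red stop clip about half-way in; never drive the buffer to its end. Let go gently so that the pocket stays hanging there fully seated with the buffer still bearing on it, and leave the carton, the jar and the tape roll alone.

Things in the scene. Friction and masses are not known exactly. Their poses are not given: they have to be found in the camera images.
- pocket: Loose hook-on parts pocket, bare 3 mm sheet metal, 0.17-0.35 kg, standing upright on the bench: open-topped box 54 (x) by 90 (y) mm, front 55, sides 65 mm high. Origin: centre of underside, z up. Back plate on its -x side (outer face x = -27 mm) rises to the bent-over lip. When hung, its axes are parallel to the tote's: lip outside, towards the robot, box inside.
- slot (a point): On the pocket at (-31.5, 0, 85) mm: middle of the closed top of the slot between back plate and lip. Slot 9 mm wide (x -36 to -27), open below. Bridge above it: z 85-88, x -39 to -24, all 90 mm wide. Lip outside it: x -39 to -36, down to z = 58, lowest 9 mm flared outwards by 4 mm. This point comes onto the rim's top when hung.
- grip (a point): On the pocket at (-31.5, 0, 114) mm: in the yellow grip block that stands on the bridge, 14 (x) by 30 (y) mm, z = 88 to 128 mm in the pocket's frame. Grasp here from above, across x (best) or y.
- edge (a point): On the pocket at (-31.5, -45, 86.5) mm: middle of the bridge's right-hand (-y) end, the end that meets the buffer.
- tote: Blue open plastic tote, fixed to the bench, 220 (x) by 300 (y) by 130 mm high outside, walls 6 mm, vertical. Origin: centre of underside; x away from the robot (yaw up to 0.22 rad either way), y left, z up. Two small cartons inside at the far side (beyond x = 25 mm, up to 71 mm high).
- rim (a point): Top of the tote's near wall, mid-length, mid-thickness: (-107, 0, 130) mm in the tote's frame, axes as the tote's. The rim is clear from here to the left side wall (inner face at y = +144 mm). To the right a red stop clip sits firmly astride the rim.
- carton: Bystander: loose brown carton 70 by 100 by 60 mm high, origin centre of underside.
- jar: Bystander: loose jar with white cap, 60 mm diameter, 90 mm high, origin centre of underside.
- tape: Bystander: loose brown tape roll lying flat, 90 mm diameter, 45 mm high, origin centre of underside.
- buffer (a joint): How far the stop's white buffer is pressed in (m): 0 free, 0.010 at its end. Spring 0.8 N per mm, no preload, damped return; pressed towards -y of the tote. Buffer and clip straddle the rim (20 mm across, 8 above, 26 down); clip 24 mm long. The free buffer's left face is 30 to 96 mm right of the rim's middle: place not measured, look or feel for it.

How it is judged:
By the outcome, as a careful person would: the job done as asked, in the order asked, and still so for the second after the job is handed in, with the robot touching nothing.
It also fails if it takes over 51 s, if anything falls off the work surface, if the arm or the gripper's body presses on something with over 40 N, if the wrist force passes 120 N, or if a joint passes its speed limit or range.

ROBOT

A 6-joint arm with a two-finger parallel gripper is mounted at the origin on the work surface. World frame = base frame: x ahead of the robot, y to its left, z up, the work surface at z = 0. Lengths are in mm, angles in rad, forces in N, time in s.
With the tool pointing down it reaches from about 300 to 775 mm from the base axis. Payload 14.6 kg.
Tool frame: the origin (TCP) lies between the finger pads; the fingertips stand 22 mm ahead of it and the grasp point (between the pads) lies 3 mm ahead of it (finger_overhang is the distance from the TCP to the fingertips, in mm); z points along the fingers, y is the direction in which the jaws open and shut (so a half turn about z gives the same grasp; the last joint's range is limited). The gripper opens to 94 mm and grips with 3 to 60 N. Pads are 16 mm wide; open, the fingers measure 119 mm over their backs; the gripper's body (75 mm by 177 mm) begins 78 mm behind the grasp point.
Start: joints at [1.034, 0.3, 1.521, -0, 1.321, -0.067], TCP at [248.985, 490.404, 227.446] pointing down, gripper open.
Joint ranges: [-3.03, 3.03], [-0.79, 2.21], [0.23, 2.52], [-1.04, 4.18], [0, 3.07], [-2.55, 2.55]. Speed limits (rad/s): [2.22, 2.22, 2.57, 3.14, 3.14, 3.14].

INTERFACE

Orientations are given as [roll, pitch, yaw] about the fixed x, y, z axes, in that order (R = Rz(yaw) Ry(pitch) Rx(roll)).
In Python, from cell import * gives the robot as it stands.
- The arm moves only by the tool jog_arm, never from a script. Its argument "increments" is a list of rows, each a list of 7 numbers: the shift along the tool's x, y, z in cm, then the turn, a rotation vector about the tool's x, y, z in degrees, then the finger opening in cm, from 0 to 9.4. In form: [[x, y, z, wx, wy, wz, grip], ...]. A call has 1 to 20 rows; each row shifts and turns the commanded pose from where the row before left it, along the tool's axes as they then stand; what a row does not reach is not made up. A row lasts 1/8 s, in which the tool goes at most 62.5 mm and 10.7 degrees, less where a joint would pass 70% of its speed; a pose out of reach is approached as far as the arm can. A call is refused whole if a number of a shift passes 6.25 or a number of a turn 10.7, either way. A call with a gripper value outside its range is refused whole. The fingers move at their own pace and stop on an object; "squeeze" is the grip in N (left out, the last holds). Time passes only in rows, so rows that do not move let the fingers close. It gives the time, the measured TCP pose, the force and the opening at its end, in the units of the state.
- read_state(): the state, without advancing time (a new reading comes with each control period).
- camera(name): name is "scene" or "top" or "wrist"; returns a dict with "image" (384x512x3 uint8, red, green, blue), "K" (3x3 intrinsics, pixels), "k1" (the pictures are not rectified: a ray, as slopes to the right and down, at radius r is drawn at 1 + k1 r^2 times it, then the intrinsics apply), "rvec" (rotation vector, rad) and "tvec" (3), from world to camera coordinates, as OpenCV has them. Camera axes: x right, y down, z forward; pixel columns grow to the right and rows downward; lengths in mm; the calibration is good to about 2 mm. A picture is of the moment at which its call begins. There is no depth.
- sign_off(): hands the job in, once; it reports no verdict.
Trained networks look in a picture, given as the dict that the camera call returned (one of the last four; its "shot" number tells which), for a name from the list of things; names that differ only in an ending like _2 or _b are one class to them, and where a whole thing is asked for, a point or a joint stands for the part that bears it (a point fixed in the world has none). Each returns a list of dicts, best first, with "conf" (0 to 1); they miss things now and then, are a little off and sometimes report something else, mostly with a low value. They report only what shows in the picture. A call takes as long as a camera call.
- recognise(picture, name): "centre" ([x, y, z] in mm, in the coordinates of the camera as it stood for that picture, good to about 4 mm: the middle of the surface that is visible of it).
- regions_of(picture, name): "mask" (384x512 bool, what is visible of it).
The state is a dict: "clock": time; "joints": joint angles; "qd": joint speeds; "effort": joint torques, N m; "eef_pos": TCP position; "eef_rot": TCP orientation; "wrist_force": force on the tool from outside, world axes, zero at the start; "moment": the same for the moment, N m; "finger_gap": finger opening in mm.
Only numpy, scipy, OpenCV 4.12 (cv2) and the standard library are available. Lean on these libraries where they do the work, as an engineer would, in place of code of your own. Each camera call takes 0.05 s, during which the arm holds its last target.

## Working session

There is one attempt and no reset: what is moved stays moved. The work goes in short steps, Python scripts to look and compute and a tool call to move; the robot and the scene stay as the last step left them, time stands still between calls to the robot, and variables do not carry over. Pictures are saved under pics/ and viewed, and the job is handed in when it is done.

Besides the shell and the picture viewer there is one more tool, called after "Call:" as name(argument=value, ...), one argument or row to a line, values as JSON. jog_arm: Moves the arm, as the interface text tells. Its arguments: {"type":"object","properties":{"increments":{"type":"array"},"squeeze":{"type":"number"}},"required":["increments"]}

```bash
mkdir -p pics; ls; cat > h.py <<'E'
from cell import *
import numpy as np, cv2
def save(p,n): cv2.imwrite('pics/'+n+'.png',cv2.cvtColor(p['image'],cv2.COLOR_RGB2BGR))
def cam2w(p,c):
    R,_=cv2.Rodrigues(np.array(p['rvec'],float)); return R.T@(np.array(c,float).ravel()-np.array(p['tvec'],float).ravel())
def ray(p,u,v):
    K=np.array(p['K']); d=np.array([p['k1'],0,0,0],float)
    s=cv2.undistortPoints(np.array([[[u,v]]],float),K,d).ravel()
    R,_=cv2.Rodrigues(np.array(p['rvec'],float))
    o=-R.T@np.array(p['tvec'],float).ravel(); return o,R.T@np.array([s[0],s[1],1])
def atz(p,u,v,z):
    o,d=ray(p,u,v); return o+d*(z-o[2])/d[2]
def proj(p,P):
    d=np.array([p['k1'],0,0,0],float)
    return cv2.projectPoints(np.array(P,float).reshape(-1,3),np.array(p['rvec'],float),np.array(p['tvec'],float),np.array(p['K']),d)[0].reshape(-1,2)
E
python3 - <<'E'
from h import *
print(read_state())
for n in ['scene','top']:
    p=camera(n); save(p,n+'1'); print(n,p['K'],p['k1'],cam2w(p,[0,0,0]))
    for t in ['pocket','grip','slot','edge','tote','rim','buffer','carton','jar','tape']:
        r=recognise(p,t)
        print(t,[(round(q['conf'],2),cam2w(p,q['centre']).round(0)) for q in r[:2]])
E
```

```text
pics
{'clock': 0.0, 'joints': array([ 1.03439567e+00,  3.00466423e-01,  1.52155490e+00, -1.68767636e-05,
        1.32066957e+00, -6.66260857e-02]), 'qd': array([-2.17546341e-04, -3.70247145e-04,  6.38713453e-04, -1.81615740e-03,
        7.16372870e-05, -1.26466791e-04]), 'effort': array([ 6.73839859e-04, -5.31803262e+01, -3.52740777e+01,  7.08383415e-02,
        2.43534520e-02, -1.26562209e-04]), 'eef_pos': array([248.88325292, 490.21948253, 226.89994824]), 'eef_rot': array([-3.14049576e+00, -5.68064154e-05,  2.67182224e+00]), 'wrist_force': array([ 0.80634255, -0.56872031,  0.33439052]), 'moment': array([-0.00437776,  0.08010966,  0.01575937]), 'finger_gap': 93.78592532221548}
scene [[487.92341307   0.         258.249781  ]
 [  0.         487.92341307 189.90404726]
 [  0.           0.           1.        ]] -0.09977756323477359 [1276.79069505  139.87874114 1159.34641155]
pocket [(0.67, array([603., 260.,  44.]))]
grip [(0.82, array([602., 262.,  45.]))]
slot [(0.7, array([604., 261.,  45.]))]
edge [(0.71, array([605., 264.,  44.]))]
tote [(0.82, array([616., -98.,  60.]))]
rim [(0.9
[... 151 characters left out ...]
419.,   36.])), (0.51, array([602., 266.,  42.]))]
top [[397.94478847   0.         258.93896527]
 [  0.         397.94478847 189.14111796]
 [  0.           0.           1.        ]] 0.043638812744707094 [ 285.99982797  -21.85885884 1364.08929018]
pocket [(0.63, array([625., 255.,  55.]))]
grip [(0.86, array([621., 262.,  55.])), (0.73, array([650., -99.,  43.]))]
slot [(0.84, array([621., 259.,  53.]))]
edge [(0.84, array([624., 260.,  52.]))]
tote [(0.96, array([650., -95.,  43.]))]
rim [(0.76, array([653., -97.,  40.])), (0.44, array([621., 264.,  55.]))]
buffer []
carton [(0.64, array([485., 184.,  57.]))]
jar [(0.83, array([467., 349.,  92.]))]
tape [(0.67, array([ 698., -418.,   47.]))]
```

View pics/scene1.png

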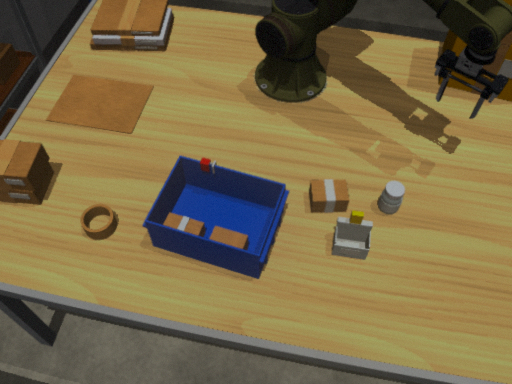

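View pics/top1.png

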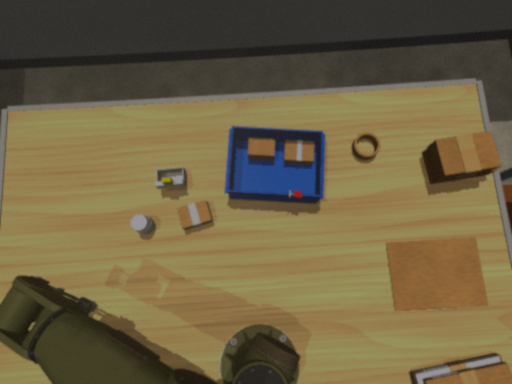

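```bash
python3 - <<'E'
from h import *
a=cv2.imread('pics/top1.png'); s=cv2.imread('pics/scene1.png')
cv2.imwrite('pics/t_tote.png',cv2.resize(a[115:215,210:340],None,fx=6,fy=6,interpolation=cv2.INTER_CUBIC)[:600,:800])
cv2.imwrite('pics/t_pock.png',cv2.resize(a[155:205,140:220],None,fx=10,fy=10,interpolation=cv2.INTER_CUBIC))
cv2.imwrite('pics/s_pock.png',cv2.resize(s[170:270,300:420],None,fx=6,fy=6,interpolation=cv2.INTER_CUBIC))
cv2.imwrite('pics/s_tote.png',cv2.resize(s[145:275,140:300],None,fx=4.6,fy=4.6,interpolation=cv2.INTER_CUBIC))
E
```

```text
(no output)
```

View pics/t_tote.png

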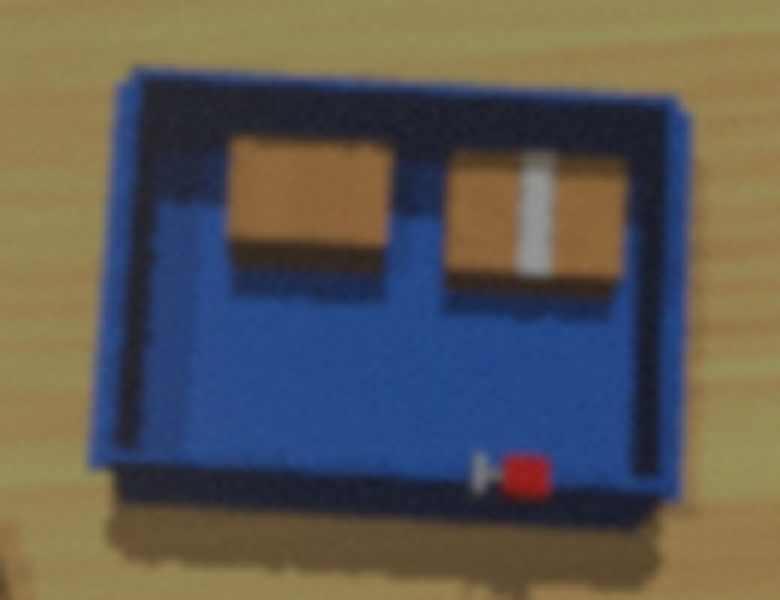

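View pics/t_pock.png

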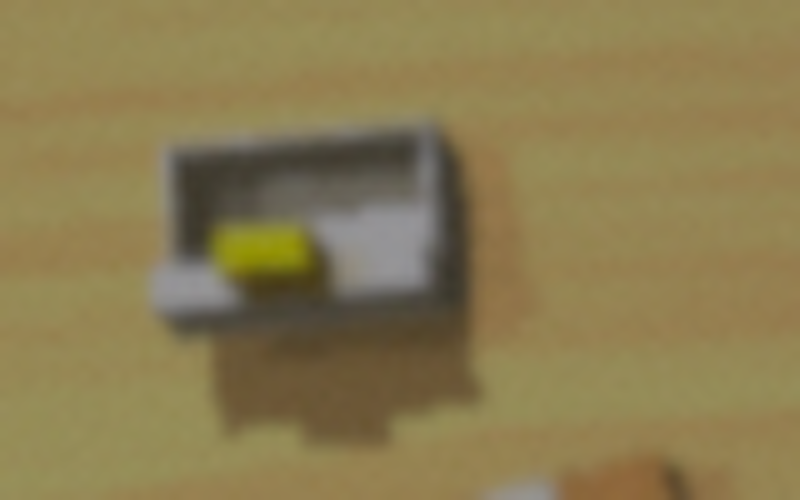

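View pics/s_pock.png

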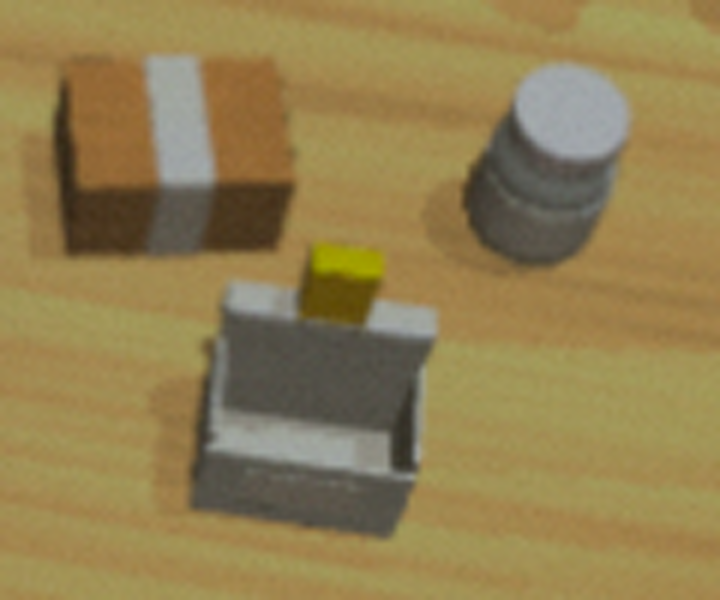

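View pics/s_tote.png

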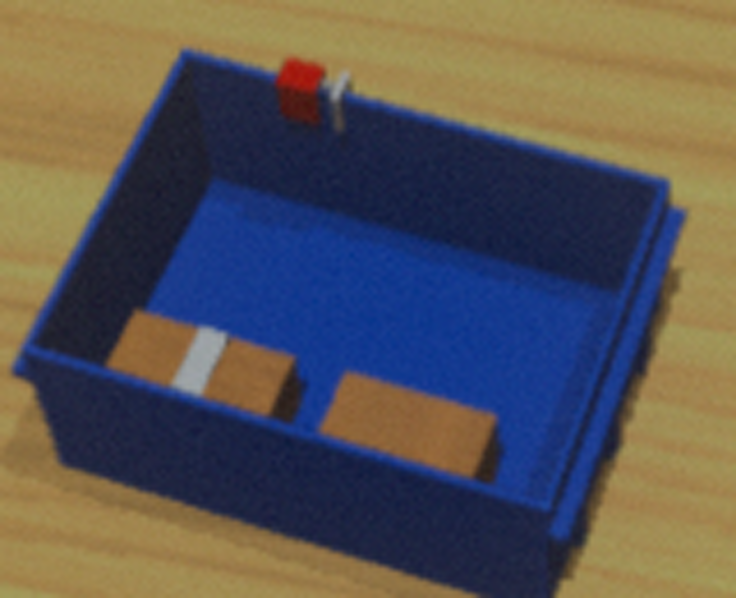

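```bash
cat > fit1.py <<'E'
from h import *
from scipy.optimize import least_squares
def rz(a): return np.array([[np.cos(a),-np.sin(a),0],[np.sin(a),np.cos(a),0],[0,0,1]])
def fit(obs,x0):
    def f(q):
        out=[]
        for p,P,uv in obs:
            W=(rz(q[2])@np.array(P,float).T).T+[q[0],q[1],0]
            out.append((proj(p,W)-np.array(uv)).ravel())
        return np.concatenate(out)
    r=least_squares(f,x0,loss='soft_l1',x_scale=[10,10,.1]); return r.x,f(r.x).reshape(-1,2).round(1)
E
python3 - <<'E'
from fit1 import *
s=camera('scene');t=camera('top')
A=lambda l,k,o:[(u/k+o[0],v/k+o[1]) for u,v in l]
C=[[-110,-150,130],[-110,150,130],[110,-150,130],[110,150,130]]
x,r=fit([(s,C,A([(185,50),(666,181),(28,352),(552,510)],4.6,(140,145))),(t,C,A([(660,497),(113,466),(672,96),(137,68)],6,(210,115)))],[650,-95,0])
print('tote',x,r.tolist())
R=rz(x[2])
for nm,p,uv in [('s',s,A([(345,72),(347,130)],4.6,(140,145))),('t',t,A([(475,455),(477,493),(505,475),(550,475)],6,(210,115)))]:
    for u in uv: print(nm,(R.T@(atz(p,*u,138)-[x[0],x[1],0])).round(1))
G=[[-38.5,-15,128],[-38.5,15,128],[-24.5,15,128],[-24.5,-15,128]]
B=[[-39,-45,88],[-24,-45,88],[-39,45,88],[-24,45,88]]
F=[[27,-45,0],[27,45,0]]
x,r=fit([(s,G+B+F,A([(313,242),(383,248),(380,275),(308,270),(230,283),(225,312),(437,310),(432,335),(193,508),(388,535)],6,(300,170))),
 (t,[G[0],G[1],G[2],G[3]],A([(310,270),(225,278),(213,225),(303,225)],10,(140,155)))],[620,260,0])
print('pocket',x,r.tolist())
R=rz(x[2]);g=R@[-31.5,0,0]+[x[0],x[1],0];print('grip',g)
E
```

```text
tote [ 6.35078028e+02 -9.07718953e+01 -1.16608657e-01] [[-0.4, -1.4], [1.6, -1.2], [-1.7, -0.8], [-0.1, -0.4], [0.6, -1.2], [-3.2, -1.0], [0.1, -0.5], [-2.4, -0.4]]
s [-114.7  -49.1  138. ]
s [-76.1 -33.  138. ]
t [-98.2 -50.  138. ]
t [-118.4  -51.9  138. ]
t [-108.1  -66.1  138. ]
t [-106.8  -89.6  138. ]
pocket [6.27088984e+02 2.62701266e+02 5.54721391e-02] [[-0.5, -0.4], [-0.3, 0.1], [0.1, 0.3], [0.1, -0.4], [-0.8, -0.6], [-0.3, -0.5], [-0.5, -0.7], [0.2, 0.1], [-0.7, 0.2], [0.6, 0.0], [-0.8, -1.0], [-1.8, -0.7], [-0.9, 0.3], [-0.4, -0.8]]
grip [595.63743675 260.95478966   0.        ]
```

Call:
jog_arm(
  increments=[
    [-4.1, -0.5, 0, 0, 0, 0, 9.4],
    [-4.1, -0.5, 0, 0, 0, 0, 9.4],
    [-4.1, -0.5, 0, 0, 0, 0, 9.4],
    [-4.1, -0.5, 0, 0, 0, 0, 9.4],
    [-4.1, -0.5, 0, 0, 0, 0, 9.4],
    [-4.1, -0.5, 0, 0, 0, 0, 9.4],
    [-4.1, -0.5, 0, 0, 0, 0, 9.4],
    [-4.1, -0.5, 0, 0, 0, 0, 9.4],
    [-4.1, -0.5, 0, 0, 0, 0, 9.4],
    [-4.1, -0.5, 0, 0, 0, 0, 9.4],
    [0, 0, 0, 0, 0, 10, 9.4],
    [0, 0, 0, 0, 0, 10, 9.4],
    [0, 0, 0, 0, 0, 10, 9.4],
    [0, 0, 0, 0, 0, 10, 9.4],
    [0, 0, 0, 0, 0, 10, 9.4],
    [0, 0, 0, 0, 0, 10, 9.4],
    [0, 0, 0, 0, 0, 0, 9.4],
  ],
)

```text
clock: 3.32
eef_pos: [591.9, 260.2, 227.4]
eef_rot: [-3.141, 0.0, 1.626]
wrist_force: [0.1, 0.5, -0.0]
finger_gap: 94.0
```

```bash
python3 - <<'E'
from h import *
p=camera('wrist'); save(p,'w1'); print(p['K'],p['k1'],cam2w(p,[0,0,0]))
st=read_state(); print(st['eef_pos'],st['eef_rot'],st['joints'])
E
```

```text
[[331.43558487   0.         253.92709592]
 [  0.         331.43558487 192.29690737]
 [  0.           0.           1.        ]] 0.012063018476661826 [587.32168555 328.2741631  385.61621692]
[591.93219236 260.20129797 227.41385489] [-3.14153289e+00  2.38868282e-05  1.62846800e+00] [ 3.57522318e-01  5.19876784e-01  1.21467426e+00 -5.23966633e-06
  1.40710576e+00  2.99851497e-01]
```

View pics/w1.png

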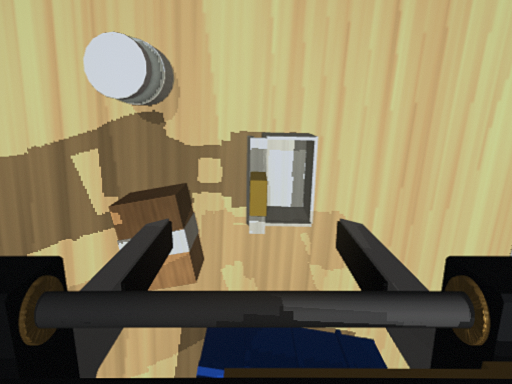

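```bash
python3 - <<'E'
from h import *
a=cv2.imread('pics/w1.png')
cv2.imwrite('pics/w1z.png',cv2.resize(a[125:240,235:330],None,fx=5.2,fy=5.2,interpolation=cv2.INTER_CUBIC))
E
```

```text
(no output)
```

View pics/w1z.png

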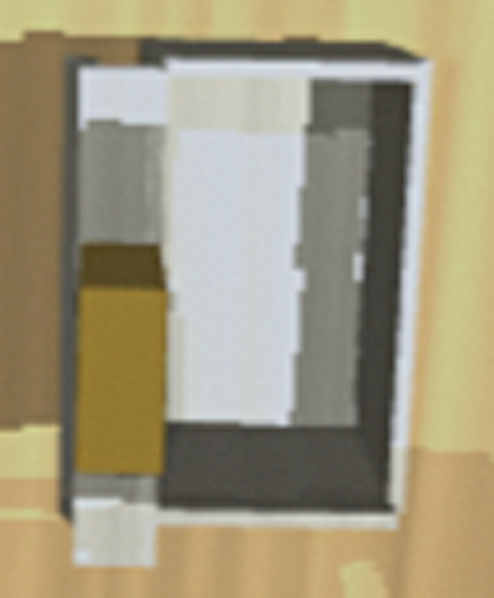

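```bash
python3 - <<'E'
from fit1 import *
p=camera('wrist')
A=lambda l,k,o:[((u+.5)/k-.5+o[0],(v+.5)/k-.5+o[1]) for u,v in l]
G=[[-38.5,15,128],[-24.5,15,128],[-24.5,-15,128],[-38.5,-15,128],[-39,45,88],[-24,45,88],[-39,-45,88],[-24,-45,88]]
x,r=fit([(p,G,A([(78,285),(166,288),(163,475),(77,472),(80,65),(168,65),(75,565),(156,566)],5.2,(235,125)))],[627,262,.05])
print(x,r.tolist()); print(rz(x[2])@[-31.5,0,0]+[x[0],x[1],0])
st=read_state();print(st['eef_pos'],st['eef_rot'])
E
```

```text
[6.25756123e+02 2.62742942e+02 4.41193233e-02] [[-0.1, 0.0], [0.6, -0.3], [0.3, -0.1], [-0.3, 0.2], [-0.1, 0.3], [-0.2, 0.5], [-0.2, -0.4], [-0.0, -0.3]]
[594.28677605 261.35363378   0.        ]
[591.92010531 260.20423555 227.3859275 ] [-3.14150232e+00  8.60357245e-05  1.62880717e+00]
```

Call:
jog_arm(
  increments=[
    [0.12, 0.24, 0, 0, 0, 0.8, 9.4],
    [0, 0, 3, 0, 0, 0, 9.4],
    [0, 0, 3, 0, 0, 0, 8],
    [0, 0, 3, 0, 0, 0, 6],
    [0, 0, 2.0, 0, 0, 0, 4],
    [0, 0, 0, 0, 0, 0, 3],
    [0, 0, 0, 0, 0, 0, 2.5],
    [0, 0, 0, 0, 0, 0, 2.0],
    [0, 0, 0, 0, 0, 0, 1.6],
    [0, 0, 0, 0, 0, 0, 1.2],
    [0, 0, 0, 0, 0, 0, 0.5],
    [0, 0, 0, 0, 0, 0, 0.5],
  ],
  squeeze=30,
)

```text
clock: 4.92
eef_pos: [594.4, 261.5, 117.7]
eef_rot: [3.141, -0.0, 1.611]
wrist_force: [0.5, 0.4, 3.1]
finger_gap: 13.8
```

```bash
python3 - <<'E'
from h import *
p=camera('wrist'); save(p,'w2')
st=read_state(); print(st['eef_pos'],st['eef_rot'],st['wrist_force'],st['finger_gap'])
E
```

```text
[594.42332281 261.54985522 117.71961819] [ 3.14104730e+00 -1.14702819e-04  1.61061204e+00] [0.05151325 0.09162874 3.16962359] 13.8389210413542
```

View pics/w2.png

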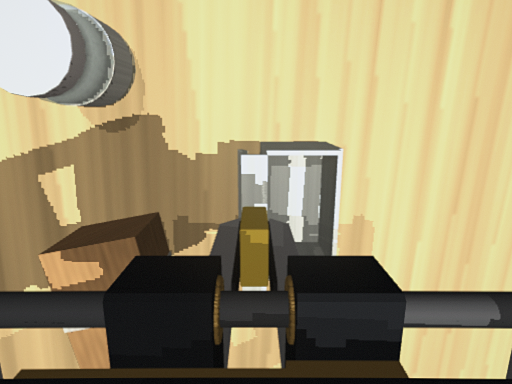

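Call:
jog_arm(
  increments=[
    [0, 0, -1, 0, 0, 0, 0.5],
    [0, 0, -2, 0, 0, 0, 0.5],
    [0, 0, -3, 0, 0, 0, 0.5],
    [0, 0, -4, 0, 0, 0, 0.5],
    [0, 0, -4, 0, 0, 0, 0.5],
    [0, 0, -3, 0, 0, 0, 0.5],
    [0, 0, -1, 0, 0, 0, 0.5],
    [0, 0, 0, 0, 0, 0, 0.5],
    [0, 0, 0, 0, 0, 0, 0.5],
  ],
)

```text
clock: 6.1
eef_pos: [594.0, 261.4, 295.9]
eef_rot: [-3.139, 0.001, 1.611]
wrist_force: [-0.2, -0.7, -2.8]
finger_gap: 13.8
```

Call:
jog_arm(
  increments=[
    [-1.5, 0, 0, 0, 0, 0, 0.5],
    [-3, -0.4, 0, 0, 0, 0, 0.5],
    [-3.7, -0.4, 0, 0, 0, 0, 0.5],
    [-3.7, -0.4, 0, 0, 0, 0, 0.5],
    [-3.7, -0.4, 0, 0, 0, 0, 0.5],
    [-3.7, -0.4, 0, 0, 0, 0, 0.5],
    [-3.7, -0.4, 0, 0, 0, 0, 0.5],
    [-3.7, -0.4, 0, 0, 0, 0, 0.5],
    [-3.7, -0.4, 0, 0, 0, 0, 0.5],
    [-3.7, -0.4, 0, 0, 0, 0, 0.5],
    [-3.7, -0.4, 0, 0, 0, 0, 0.5],
    [-3, -0.4, 0, 0, 0, 0, 0.5],
    [-2, -0.2, 0, 0, 0, 1, 0.5],
    [-0.5, 0, 0, 0, 0, 3, 0.5],
    [0, 0, 0, 0, 0, 3, 0.5],
    [0, 0, 0, 0, 0, 2, 0.5],
    [0, 0, 0, 0, 0, 0, 0.5],
  ],
)

```text
clock: 8.22
eef_pos: [565.4, -172.9, 297.3]
eef_rot: [-3.141, -0.0, 1.454]
wrist_force: [-0.3, -0.6, -2.7]
finger_gap: 13.5
```

```bash
python3 - <<'E'
from h import *
p=camera('wrist'); save(p,'w3')
st=read_state(); print(st['eef_pos'],st['eef_rot'],st['wrist_force'],st['moment'],st['finger_gap'],p['rvec'],p['tvec'])
a=cv2.imread('pics/w3.png')
E
```

```text
[ 565.42075128 -172.85940366  297.39869104] [-3.14151437e+00 -4.84354389e-05  1.45437009e+00] [ 0.04220342 -0.52402604 -3.77830879] [-0.05840303  0.15233942  0.03125023] 13.822259232000855 [-2.89873192  0.16956119  0.02050315] [-580.82188477 -144.21835368  433.90874982]
```

View pics/w3.png

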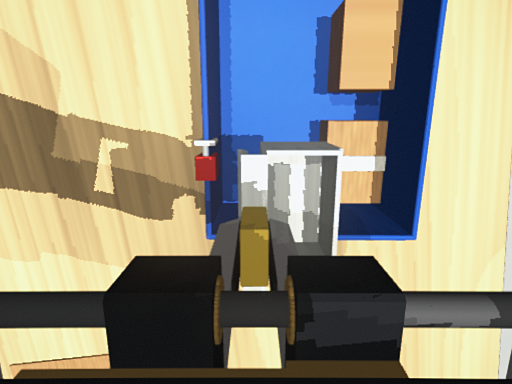

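```bash
python3 - <<'E'
from h import *
a=cv2.imread('pics/w3.png')
cv2.imwrite('pics/w3a.png',cv2.resize(a[0:130,185:255],None,fx=4.6,fy=4.6,interpolation=cv2.INTER_CUBIC))
cv2.imwrite('pics/w3b.png',cv2.resize(a[120:250,185:255],None,fx=4.6,fy=4.6,interpolation=cv2.INTER_CUBIC))
E
```

```text
(no output)
```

View pics/w3a.png

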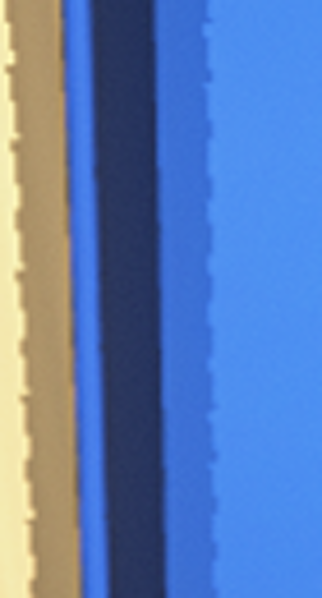

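View pics/w3b.png

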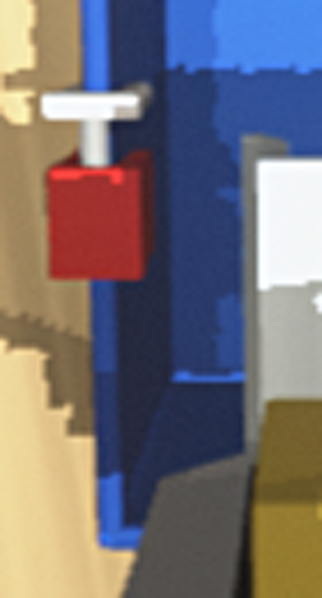

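```bash
python3 - <<'E'
from fit1 import *
p=camera('wrist'); save(p,'w3c')
I=lambda u,v,o:(185+(u+.5)/4.6-.5,o+(v+.5)/4.6-.5)
for nm,L in [('out',[(62,0,0),(82,598,0),(84,0,120),(100,545,120)]),('in',[(91,0,0),(107,598,0),(108,0,120),(117,520,120)])]:
    P=np.array([atz(p,*I(*l),130) for l in L]); k=np.polyfit(P[:,1],P[:,0],1)
    print(nm,P.round(1).tolist(),'yaw',-np.arctan(k[0]), 'x at y=-9',np.polyval(k,-9),'x at -91',np.polyval(k,-91),np.polyval(k,P[:,1])-P[:,0])
print('corner NR',atz(p,*I(100,547,120),130))
print('buffer top',[atz(p,*I(u,94,120),138).round(1) for u in (42,140)])
print('clip',[atz(p,*I(u,v,120),138).round(1) for u,v in [(48,168),(143,168),(48,278),(143,278)]])
st=read_state();z=st['eef_pos'][2]-29.7;psi=st['eef_rot'][2]
tx=np.array([np.cos(psi),np.sin(psi)]);ty=np.array([np.sin(psi),-np.cos(psi)])
for l in [(258,160,120),(258,285,120)]:
    w=atz(p,*I(*l),z)[:2]-st['eef_pos'][:2]; print('bridge corner tool',w@tx,w@ty)
E
```

```text
out [[534.6, -4.2, 130.0], [521.1, -116.1, 130.0], [523.0, -106.8, 130.0], [508.2, -226.9, 130.0]] yaw -0.11847587792306886 x at y=-9 534.1641697147644 x at -91 524.4034359764195 [ 0.09480811  0.30053527 -0.45311999  0.05777661]
in [[540.2, -4.8, 130.0], [526.3, -116.7, 130.0], [527.9, -107.4, 130.0], [512.9, -221.4, 130.0]] yaw -0.12540832333389454 x at y=-9 539.8895561691419 x at -91 529.5518220470319 [ 0.24878082 -0.01649187 -0.45736691  0.22507797]
corner NR [ 508.09554231 -227.38974349  130.        ]
buffer top [array([ 512.7, -124.5,  138. ]), array([ 532.8, -126.8,  138. ])]
clip [array([ 511.5, -139.8,  138. ]), array([ 531.2, -142. ,  138. ]), array([ 507.8, -162.9,  138. ]), array([ 527.8, -165.2,  138. ])]
bridge corner tool 44.531144406324884 -8.363338682131442
bridge corner tool 28.782465770427084 -8.510832898636734
```

Call:
jog_arm(
  increments=[
    [1, -0.3, 0, 0, 0, 0.2, 0.5],
    [2.4, -0.75, 0, 0, 0, 0, 0.5],
    [3.2, -0.9, 0, 0, 0, 0, 0.5],
    [3.2, -0.9, 0, 0, 0, 0, 0.5],
    [3.2, -0.9, 0, 0, 0, 0, 0.5],
    [1.8, -0.7, 0, 0, 0, 0, 0.5],
    [0.6, -0.2, 0, 0, 0, 0, 0.5],
    [0, 0, 1.2, 0, 0, 0, 0.5],
    [0, 0, 1.5, 0, 0, 0, 0.5],
    [0, 0, 1.2, 0, 0, 0, 0.5],
    [0, 0, 0.3, 0, 0, 0, 0.5],
    [0, 0, 0, 0, 0, 0, 0.5],
    [0, 0, 0, 0, 0, 0, 0.5],
  ],
)

```text
clock: 9.95
eef_pos: [538.0, -14.5, 255.9]
eef_rot: [3.141, 0.0, 1.45]
wrist_force: [0.7, -0.1, -2.8]
finger_gap: 13.9
```

```bash
python3 - <<'E'
from h import *
p=camera('wrist'); save(p,'w4');save(camera('scene'),'s4')
st=read_state(); print(st['eef_pos'],st['eef_rot'],st['wrist_force'],st['moment'],st['finger_gap'])
a=cv2.imread('pics/w4.png');b=cv2.imread('pics/s4.png')
cv2.imwrite('pics/w4z.png',np.hstack([cv2.resize(a[0:200,170:300],None,fx=3,fy=3,interpolation=cv2.INTER_CUBIC),cv2.resize(b[120:240,160:290],None,fx=3,fy=5,interpolation=cv2.INTER_CUBIC)]))
E
```

```text
[537.94908092 -14.47544678 255.85913914] [ 3.14085019e+00 -8.64445687e-06  1.45010993e+00] [-0.73696918 -0.74687284 -3.10581301] [-0.05144406  0.14263224 -0.00259242] 13.835959618019738
```

View pics/w4z.png

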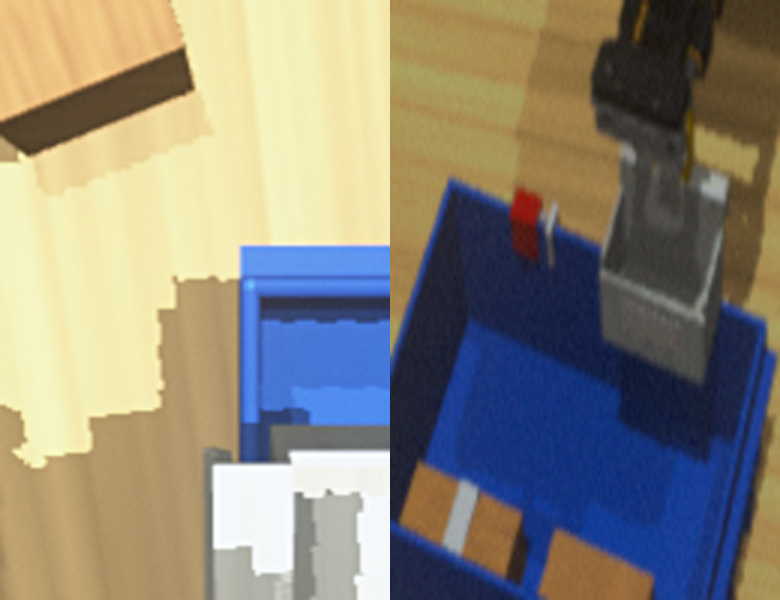

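View pics/w4.png

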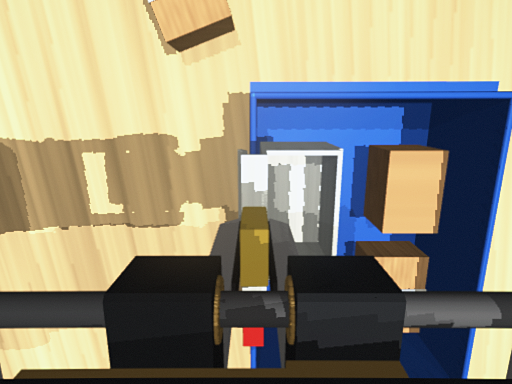

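```bash
python3 - <<'E'
from h import *
a=cv2.imread('pics/w4.png')
cv2.imwrite('pics/w4y.png',cv2.resize(a[75:175,230:300],None,fx=6,fy=6,interpolation=cv2.INTER_CUBIC))
E
```

```text
(no output)
```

View pics/w4y.png

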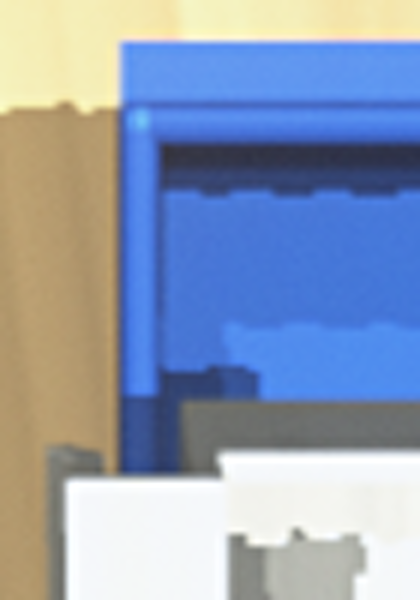

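```bash
python3 - <<'E'
from h import *
p=camera('wrist')
st=read_state();e=st['eef_pos'];psi=st['eef_rot'][2]
tx=np.array([np.cos(psi),np.sin(psi)]);ty=np.array([np.sin(psi),-np.cos(psi)])
I=lambda u,v:(230+(u+.5)/6-.5,75+(v+.5)/6-.5)
for u,v,z in [(122,110,130),(119.5,470,130),(161,145,130),(158.5,380,130),(66,480,e[2]-29.7),(224,480,e[2]-29.7),(64,590,e[2]-29.7),(46,450,e[2]-59.7),(180,402,e[2]-117.7+65)]:
    w=atz(p,*I(u,v),z)[:2]-e[:2]; print(u,v,w@tx,w@ty)
o,d=ray(p,254,192);print(o-e,d)
E
```

```text
122 110 83.03006598299541 -4.000992413060781
119.5 470 33.76570539885609 -4.493676253059991
161 145 78.42560106202174 1.3472246726565527
158.5 380 46.48436489243675 1.057082407440212
66 480 44.40818667267475 -8.350028087561206
224 480 44.409303245354515 6.606825021231916
64 590 33.84404047146609 -8.641366345281321
46 450 43.92249098228704 -11.69273140523451
180 402 49.737901191448245 2.8170059277566692
[  7.28003099  67.65028929 158.31838699] [-0.02733112 -0.23357351 -0.97195539]
```

Call:
jog_arm(
  increments=[
    [0, -0.06, 0, 0, 0, 0, 0.5],
    [0, 0, 0.6, 0, 0, 0, 0.5],
    [0, 0, 1, 0, 0, 0, 0.5],
    [0, 0, 1, 0, 0, 0, 0.5],
    [0, 0, 1, 0, 0, 0, 0.5],
    [0, 0, 1, 0, 0, 0, 0.5],
    [0, 0, 0.9, 0, 0, 0, 0.5],
    [0, 0, 0.4, 0, 0, 0, 0.5],
    [0, 0, 0, 0, 0, 0, 0.5],
  ],
)

```text
clock: 11.22
eef_pos: [537.2, -14.4, 196.3]
eef_rot: [-3.141, 0.0, 1.45]
wrist_force: [-0.3, -0.2, -3.7]
finger_gap: 13.8
```

```bash
python3 - <<'E'
from h import *
p=camera('wrist'); save(p,'w5');save(camera('scene'),'s5')
st=read_state(); print(st['eef_pos'],st['eef_rot'],st['wrist_force'],st['moment'],st['finger_gap'])
a=cv2.imread('pics/w5.png');b=cv2.imread('pics/s5.png')
cv2.imwrite('pics/w5z.png',np.hstack([cv2.resize(a[75:175,230:300],None,fx=6,fy=6,interpolation=cv2.INTER_CUBIC),cv2.resize(b[120:240,160:230],None,fx=5,fy=5,interpolation=cv2.INTER_CUBIC)]))
E
```

```text
[537.36275689 -14.43385392 196.78876873] [3.14102578e+00 1.57786347e-05 1.45008787e+00] [-0.04932675  0.94571663 -2.74111613] [-0.04103691  0.09727926  0.04454097] 13.929368739178607
```

View pics/w5z.png

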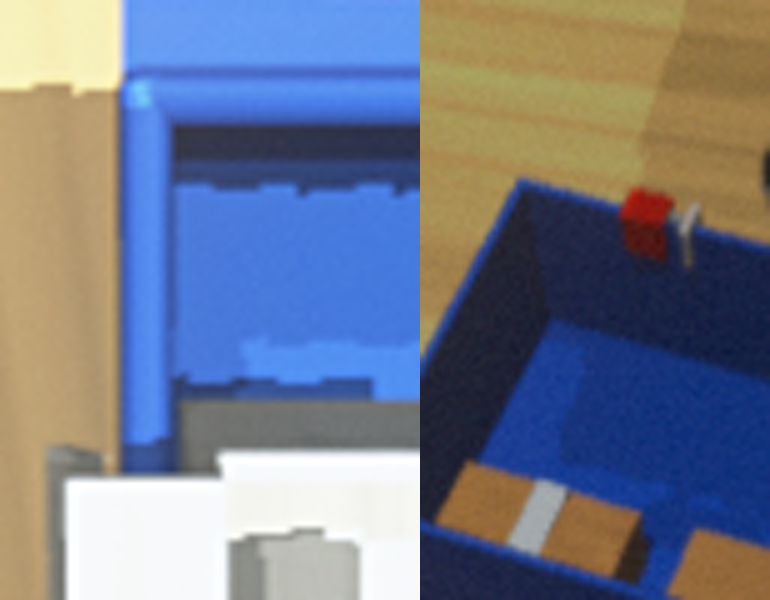

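```bash
python3 - <<'E'
from h import *
p=camera('wrist')
st=read_state();e=st['eef_pos'];psi=st['eef_rot'][2]
tx=np.array([np.cos(psi),np.sin(psi)]);ty=np.array([np.sin(psi),-np.cos(psi)])
I=lambda u,v:(230+(u+.5)/6-.5,75+(v+.5)/6-.5)
for u,v,z in [(122,85,130),(119.5,465,130),(173,130,130),(170,380,130),(66,480,e[2]-29.7),(224,480,e[2]-29.7),(46,450,e[2]-59.7),(179,402,e[2]-117.7+65)]:
    w=atz(p,*I(u,v),z)[:2]-e[:2]; print(u,v,w@tx,w@ty)
E
```

```text
122 85 82.53162083754917 -3.4190061562791603
119.5 465 41.48940013190369 -3.812093072432528
173 130 77.86509206576503 2.111352839125227
170 380 50.998516004082646 1.8695595425813591
66 480 44.45513604741863 -8.404107581514857
224 480 44.45751551173251 6.543317812924603
46 450 43.9673948442885 -11.75051596517191
179 402 49.781138695834336 2.6469079105299884
```

Call:
jog_arm(
  increments=[
    [0, -0.03, 0, 0, 0, 0.25, 0.5],
    [0, 0, 0.3, 0, 0, 0, 0.5],
    [0, 0, 0.4, 0, 0, 0, 0.5],
    [0, 0, 0.4, 0, 0, 0, 0.5],
    [0, 0, 0.4, 0, 0, 0, 0.5],
    [0, 0, 0.2, 0, 0, 0, 0.5],
    [0, 0, 0, 0, 0, 0, 0.5],
  ],
)

```text
clock: 12.25
eef_pos: [536.9, -14.4, 179.3]
eef_rot: [-3.141, 0.0, 1.446]
wrist_force: [0.6, -0.4, -2.6]
finger_gap: 13.8
```

```bash
python3 - <<'E'
from h import *
p=camera('wrist'); save(p,'w6')
for i in range(3):
    st=read_state(); print(st['eef_pos'],st['eef_rot'],st['wrist_force'],st['moment'],st['finger_gap'])
a=cv2.imread('pics/w6.png')
cv2.imwrite('pics/w6z.png',cv2.resize(a[75:175,230:300],None,fx=6,fy=6,interpolation=cv2.INTER_CUBIC))
E
```

```text
[536.94551174 -14.36467385 179.47154903] [3.14153028e+00 2.00486463e-05 1.44570896e+00] [ 0.26357788 -0.39055533 -3.01053656] [-0.04905602  0.17391631  0.02469849] 14.216267393470956
[536.94551174 -14.36467385 179.47154903] [3.14153028e+00 2.00486463e-05 1.44570896e+00] [ 0.26357788 -0.39055533 -3.01053656] [-0.04905602  0.17391631  0.02469849] 14.216267393470956
[536.94551174 -14.36467385 179.47154903] [3.14153028e+00 2.00486463e-05 1.44570896e+00] [ 0.26357788 -0.39055533 -3.01053656] [-0.04905602  0.17391631  0.02469849] 14.216267393470956
```

View pics/w6z.png

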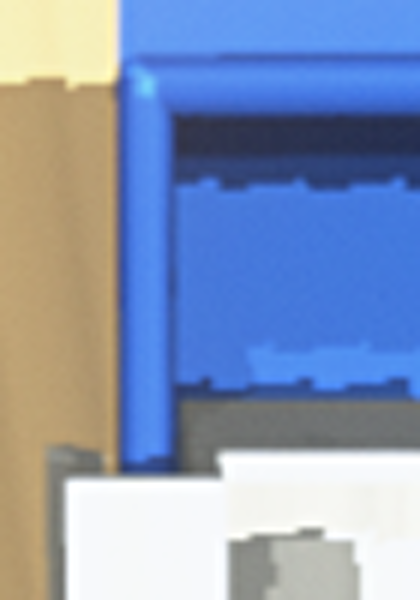

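Call:
jog_arm(
  increments=[
    [0, 0, 0.4, 0, 0, 0, 0.5],
    [0, 0, 0.4, 0, 0, 0, 0.5],
    [0, 0, 0.4, 0, 0, 0, 0.5],
    [0, 0, 0.2, 0, 0, 0, 0.5],
    [0, 0, 0, 0, 0, 0, 0.5],
  ],
)

```text
clock: 12.92
eef_pos: [536.9, -14.4, 165.3]
eef_rot: [-3.141, 0.0, 1.446]
wrist_force: [0.3, -0.0, -2.8]
finger_gap: 13.7
```

Call:
jog_arm(
  increments=[
    [0, 0, 0.1, 0, 0, 0, 0.5],
    [0, 0, 0.1, 0, 0, 0, 0.5],
    [0, 0, 0, 0, 0, 0, 0.5],
  ],
)

```text
clock: 13.3
eef_pos: [536.9, -14.4, 163.4]
eef_rot: [-3.142, -0.0, 1.446]
wrist_force: [0.3, 0.6, -2.4]
finger_gap: 13.9
```

Call:
jog_arm(
  increments=[
    [0, 0, 0.05, 0, 0, 0, 0.5],
    [0, 0, 0.05, 0, 0, 0, 0.5],
    [0, 0, 0, 0, 0, 0, 0.5],
  ],
)

```text
clock: 13.68
eef_pos: [537.0, -14.4, 162.7]
eef_rot: [3.141, -0.0, 1.446]
wrist_force: [-1.5, -0.4, 0.9]
finger_gap: 13.6
```

Call:
jog_arm(
  increments=[
    [0, 0, 0.04, 0, 0, 0, 0.5],
    [0, 0, 0, 0, 0, 0, 0.5],
  ],
)

```text
clock: 13.92
eef_pos: [537.0, -14.4, 162.7]
eef_rot: [3.141, 0.0, 1.446]
wrist_force: [-3.8, -0.1, 6.1]
finger_gap: 13.8
```

```bash
python3 - <<'E'
from h import *
p=camera('wrist'); save(p,'w7');s=camera('scene');save(s,'s7')
st=read_state(); print(st['eef_pos'],st['eef_rot'],st['wrist_force'],st['moment'],st['finger_gap'])
a=cv2.imread('pics/w7.png');b=cv2.imread('pics/s7.png')
cv2.imwrite('pics/w7z.png',np.hstack([cv2.resize(a[75:175,230:300],None,fx=6,fy=6,interpolation=cv2.INTER_CUBIC),cv2.resize(b[130:250,220:290],None,fx=5,fy=5,interpolation=cv2.INTER_CUBIC)]))
E
```

```text
[536.97183849 -14.37981473 162.68337283] [ 3.14108978e+00 -7.83356103e-06  1.44568156e+00] [-4.22442725 -0.03394137  6.40168241] [-0.01613521  0.9927587  -0.00673707] 13.784893350554688
```

View pics/w7z.png

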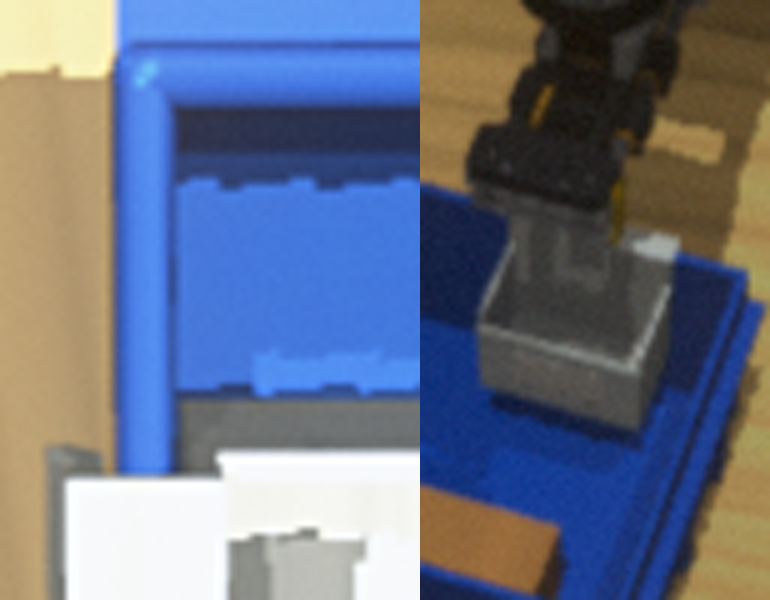

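Call:
jog_arm(
  increments=[
    [0, -0.04, -0.05, 0, 0, 0, 0.5],
    [0, 0, 0, 0, 0, 0, 0.5],
    [0, 0, 0, 0, 0, 0, 0.5],
  ],
)

```text
clock: 14.4
eef_pos: [536.7, -14.3, 162.7]
eef_rot: [3.141, -0.0, 1.446]
wrist_force: [1.2, 0.4, 0.8]
finger_gap: 14.1
```

Call:
jog_arm(
  increments=[
    [-0.2, 0, 0, 0, 0, 0, 0.5],
    [-0.4, 0, 0, 0, 0, 0, 0.5],
    [-0.6, 0, 0, 0, 0, 0, 0.5],
    [-0.6, 0, 0, 0, 0, 0, 0.5],
    [-0.4, 0, 0, 0, 0, 0, 0.5],
    [-0.2, 0, 0, 0, 0, 0, 0.5],
    [0, 0, 0, 0, 0, 0, 0.5],
  ],
)

```text
clock: 15.28
eef_pos: [533.6, -38.5, 162.7]
eef_rot: [3.141, 0.001, 1.446]
wrist_force: [-0.8, 0.1, 5.2]
finger_gap: 13.9
```

Call:
jog_arm(
  increments=[
    [-0.2, 0, -0.04, 0, 0, 0, 0.5],
    [-0.4, 0, 0, 0, 0, 0, 0.5],
    [-0.5, 0, 0, 0, 0, 0, 0.5],
    [-0.5, 0, 0, 0, 0, 0, 0.5],
    [-0.4, 0, 0, 0, 0, 0, 0.5],
    [-0.2, 0, 0, 0, 0, 0, 0.5],
    [0, 0, 0, 0, 0, 0, 0.5],
  ],
)

```text
clock: 16.15
eef_pos: [530.6, -60.2, 162.7]
eef_rot: [-3.141, 0.0, 1.445]
wrist_force: [0.6, -0.0, -2.9]
finger_gap: 13.6
```

```bash
python3 - <<'E'
from h import *
s=camera('scene');save(s,'s8');w=camera('wrist');save(w,'w8')
st=read_state(); print(st['eef_pos'],st['eef_rot'],st['wrist_force'],st['moment'],st['finger_gap'])
b=cv2.imread('pics/s8.png');a=cv2.imread('pics/w8.png')
cv2.imwrite('pics/s8z.png',cv2.resize(b[130:240,180:290],None,fx=5.4,fy=5.4,interpolation=cv2.INTER_CUBIC))
cv2.imwrite('pics/w8z.png',cv2.resize(a[240:384,190:330],None,fx=4,fy=4,interpolation=cv2.INTER_CUBIC))
E
```

```text
[530.67579697 -59.95691867 162.75818936] [-3.14118501e+00  1.15773211e-04  1.44573114e+00] [ 0.29738072 -0.28930717 -3.22878488] [-0.03275141  0.09815678  0.01652466] 13.759040410919795
```

View pics/s8z.png

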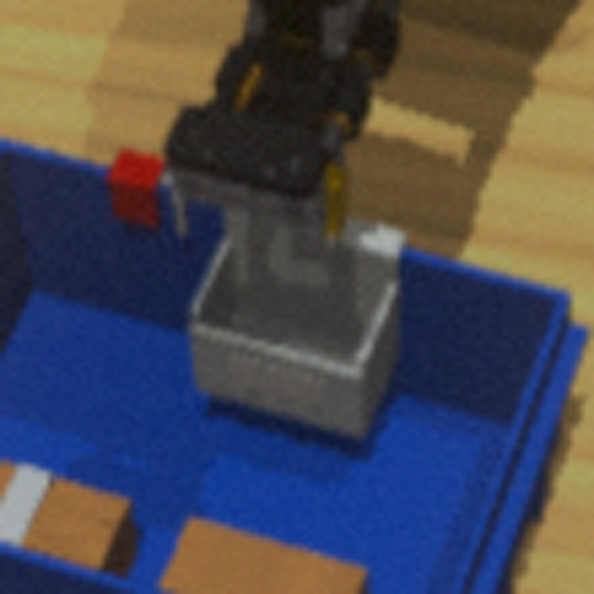

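View pics/w8z.png

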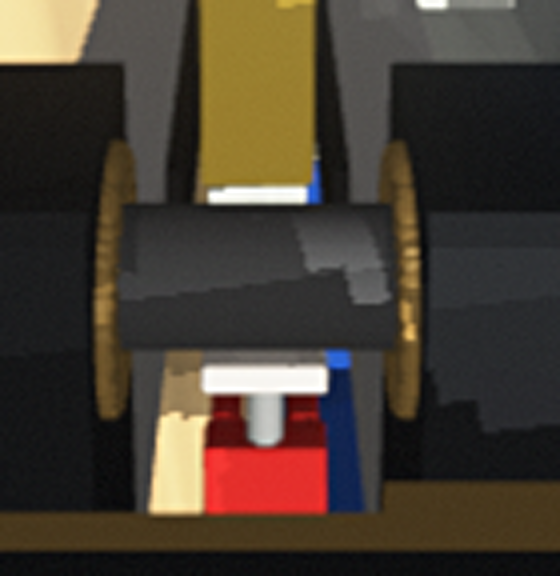

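Call:
jog_arm(
  increments=[
    [-0.2, 0, 0.02, 0, 0, 0, 0.5],
    [-0.4, 0, 0, 0, 0, 0, 0.5],
    [-0.4, 0, 0, 0, 0, 0, 0.5],
    [-0.4, 0, 0, 0, 0, 0, 0.5],
    [-0.2, 0, 0, 0, 0, 0, 0.5],
    [0, 0, 0, 0, 0, 0, 0.5],
  ],
)

```text
clock: 17.0
eef_pos: [528.7, -76.0, 162.7]
eef_rot: [-3.142, -0.0, 1.445]
wrist_force: [-0.7, 0.1, -2.9]
finger_gap: 13.7
```

```bash
cat > look.py <<'E'
from h import *
import sys
n=sys.argv[1]
w=camera('wrist');save(w,'w'+n)
st=read_state(); e=st['eef_pos'];print(e.round(2),st['eef_rot'][2].round(4),st['wrist_force'].round(2),st['moment'].round(2), 'ty', (e[:2]-[529.1,-78.9])@np.array([.1197,.9928]))
a=cv2.imread('pics/w'+n+'.png')
cv2.imwrite('pics/w'+n+'z.png',cv2.resize(a[280:384,220:290],None,fx=5.7,fy=5.7,interpolation=cv2.INTER_CUBIC))
E
python3 look.py 9
```

```text
[528.76 -75.87 162.74] 1.4456 [ 0.19  0.23 -2.81] [-0.05  0.07 -0.03] ty 2.9648278479944543
```

View pics/w9z.png

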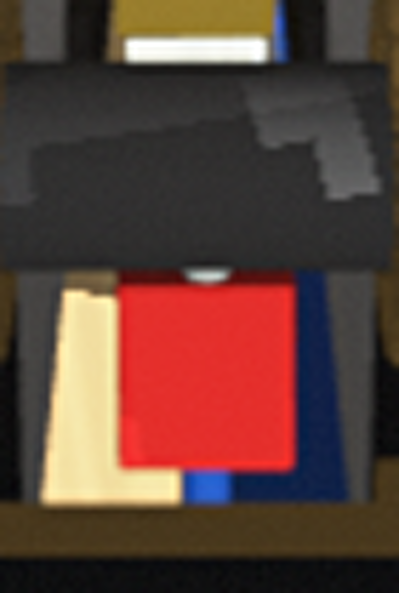

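Call:
jog_arm(
  increments=[
    [-0.15, 0, 0, 0, 0, 0, 0.5],
    [-0.15, 0, 0, 0, 0, 0, 0.5],
    [0, 0, 0, 0, 0, 0, 0.5],
  ],
)

```text
clock: 17.42
eef_pos: [528.4, -78.9, 162.7]
eef_rot: [3.142, 0.0, 1.446]
wrist_force: [-0.9, -0.5, -3.1]
finger_gap: 14.1
```

Call:
jog_arm(
  increments=[
    [-0.1, 0, 0, 0, 0, 0, 0.5],
    [-0.1, 0, 0, 0, 0, 0, 0.5],
    [0, 0, 0, 0, 0, 0, 0.5],
  ],
)

```text
clock: 17.8
eef_pos: [528.1, -80.8, 162.8]
eef_rot: [-3.142, -0.0, 1.446]
wrist_force: [-0.7, -0.4, -3.4]
finger_gap: 13.8
```

Call:
jog_arm(
  increments=[
    [-0.1, 0, 0.01, 0, 0, 0, 0.5],
    [-0.1, 0, 0, 0, 0, 0, 0.5],
    [0, 0, 0, 0, 0, 0, 0.5],
  ],
)

```text
clock: 18.18
eef_pos: [527.9, -82.8, 162.7]
eef_rot: [3.141, -0.0, 1.446]
wrist_force: [0.5, 1.0, -2.5]
finger_gap: 13.9
```

```bash
python3 look.py 10
```

```text
[527.95 -82.78 162.71] 1.4457 [ 0.94  2.26 -2.78] [0.23 0.15 0.04] ty -3.9925210609134836
```

Call:
jog_arm(
  increments=[
    [-0.1, 0, 0, 0, 0, 0, 0.5],
    [0, 0, 0, 0, 0, 0, 0.5],
    [0, 0, 0, 0, 0, 0, 0.5],
  ],
)

```text
clock: 18.6
eef_pos: [527.8, -83.7, 162.7]
eef_rot: [3.142, -0.0, 1.446]
wrist_force: [-1.0, 2.8, -1.4]
finger_gap: 14.0
```

```bash
cat > f.py <<'E'
from h import *
F=[]
for i in range(5):
    camera('top'); s=read_state(); F.append(np.r_[s['wrist_force'],s['moment'],s['eef_pos']])
m=np.mean(F,0); print(m.round(2), 'ty',(m[6:8]-[529.1,-78.9])@np.array([.1197,.9928]))
E
python3 f.py
```

```text
[ 4.2000e-01  3.0300e+00 -7.3000e-01  5.8000e-01  1.1000e-01  1.0000e-02
  5.2781e+02 -8.3730e+01  1.6271e+02] ty -4.952727519065944
```

Call:
jog_arm(
  increments=[
    [-0.1, 0, 0, 0, 0, 0, 0.5],
    [-0.1, 0, 0, 0, 0, 0, 0.5],
    [0, 0, 0, 0, 0, 0, 0.5],
  ],
)

```text
clock: 19.23
eef_pos: [527.6, -85.7, 162.7]
eef_rot: [3.141, -0.0, 1.446]
wrist_force: [0.4, 4.6, -0.7]
finger_gap: 13.4
```

```bash
python3 f.py; python3 look.py 11
```

```text
[ 1.3000e-01  5.1100e+00  3.7000e-01  8.8000e-01  6.0000e-02  0.0000e+00
  5.2758e+02 -8.5720e+01  1.6271e+02] ty -6.954639952811027
[527.59 -85.74 162.73] 1.4457 [0.92 4.69 0.02] [ 0.84 -0.01 -0.02] ty -6.9666614282882255
```

View pics/w11z.png

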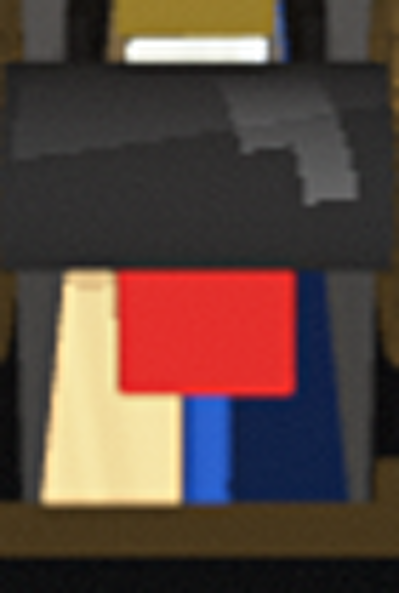

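Call:
jog_arm(
  increments=[
    [0.05, 0, 0, 0, 0, 0, 0.5],
    [0, 0, 0, 0, 0, 0, 0.5],
  ],
)

```text
clock: 19.77
eef_pos: [527.6, -85.4, 162.7]
eef_rot: [3.141, 0.0, 1.446]
wrist_force: [-0.4, 2.6, 0.3]
finger_gap: 14.0
```

```bash
python3 f.py
```

```text
[-3.9000e-01  1.9100e+00  5.9000e-01  3.3000e-01  1.1000e-01  1.0000e-02
  5.2761e+02 -8.5390e+01  1.6269e+02] ty -6.622310506354943
```

Call:
jog_arm(
  increments=[
    [0.03, 0, 0, 0, 0, 0, 0.5],
    [0, 0, 0, 0, 0, 0, 0.5],
  ],
)

```text
clock: 20.27
eef_pos: [527.6, -85.0, 162.7]
eef_rot: [3.142, 0.0, 1.446]
wrist_force: [1.6, 1.5, 1.2]
finger_gap: 14.1
```

```bash
python3 f.py
```

```text
[ 3.0000e-02  1.2700e+00  1.5400e+00  2.2000e-01  1.6000e-01  4.0000e-02
  5.2766e+02 -8.5000e+01  1.6269e+02] ty -6.232624311379768
```

Call:
jog_arm(
  increments=[
    [0.04, 0, -0.015, 0, 0, 0, 0.5],
    [0.04, 0, 0, 0, 0, 0, 0.5],
    [0, 0, 0, 0, 0, 0, 0.5],
  ],
)

```text
clock: 20.9
eef_pos: [527.7, -84.1, 162.7]
eef_rot: [-3.141, -0.0, 1.446]
wrist_force: [1.1, 2.3, -0.3]
finger_gap: 13.7
```

```bash
python3 f.py
```

```text
[ 1.1100e+00  1.7500e+00 -1.0800e+00  3.1000e-01 -4.0000e-02  3.0000e-02
  5.2771e+02 -8.4100e+01  1.6271e+02] ty -5.325735930137369
```

Call:
jog_arm(
  increments=[
    [0.05, 0, 0.005, 0, 0, 0, 0.5],
    [0.05, 0, 0, 0, 0, 0, 0.5],
    [0, 0, 0, 0, 0, 0, 0.5],
  ],
)

```text
clock: 21.52
eef_pos: [527.8, -83.1, 162.7]
eef_rot: [-3.141, -0.0, 1.446]
wrist_force: [1.2, 1.4, -1.8]
finger_gap: 13.6
```

```bash
python3 f.py
```

```text
[ 1.2000e+00  2.1200e+00 -2.0000e+00  2.7000e-01 -1.0000e-02  3.0000e-02
  5.2783e+02 -8.3170e+01  1.6271e+02] ty -4.386820758095271
```

Call:
jog_arm(
  increments=[
    [0, 0, 0.02, 0, 0, 0, 0.5],
    [0.04, 0, 0, 0, 0, 0, 0.5],
    [0, 0, 0, 0, 0, 0, 0.5],
  ],
)

```text
clock: 22.15
eef_pos: [527.9, -82.9, 162.7]
eef_rot: [3.141, 0.0, 1.446]
wrist_force: [-0.6, 0.0, 1.3]
finger_gap: 13.9
```

```bash
python3 f.py
```

```text
[-1.2700e+00 -2.7000e-01  2.0300e+00 -7.0000e-02  3.9000e-01  1.0000e-02
  5.2794e+02 -8.2900e+01  1.6269e+02] ty -4.109870688536175
```

Call:
jog_arm(
  increments=[
    [0.05, 0, -0.01, 0, 0, 0, 0.5],
    [0, 0, 0, 0, 0, 0, 0.5],
    [0, 0, 0, 0, 0, 0, 0.5],
  ],
)

```text
clock: 22.78
eef_pos: [528.0, -82.3, 162.7]
eef_rot: [3.141, 0.0, 1.446]
wrist_force: [0.3, -0.9, 2.2]
finger_gap: 13.7
```

```bash
python3 f.py
```

```text
[-2.2000e-01 -1.0700e+00  2.2100e+00 -2.7000e-01  2.1000e-01 -3.0000e-02
  5.2803e+02 -8.2330e+01  1.6270e+02] ty -3.534546835368852
```

Call:
jog_arm(
  increments=[
    [-0.02, 0, -0.012, 0, 0, 0, 0.5],
    [0, 0, 0, 0, 0, 0, 0.5],
    [0, 0, 0, 0, 0, 0, 0.5],
  ],
  squeeze=8,
)

```text
clock: 23.4
eef_pos: [528.0, -82.3, 162.7]
eef_rot: [-3.142, -0.0, 1.446]
wrist_force: [1.3, 1.3, 0.7]
finger_gap: 14.3
```

```bash
python3 f.py
```

```text
[ 1.0800e+00  1.8400e+00  1.7000e-01  2.6000e-01 -1.6000e-01  1.0000e-02
  5.2795e+02 -8.2350e+01  1.6269e+02] ty -3.566343675228691
```

Call:
jog_arm(
  increments=[
    [0.02, 0, 0, 0, 0, 0, 0.5],
    [0, 0, 0, 0, 0, 0, 0.5],
    [0, 0, 0, 0, 0, 0, 0.5],
  ],
  squeeze=3,
)

```text
clock: 24.02
eef_pos: [527.9, -82.3, 162.7]
eef_rot: [-3.142, 0.0, 1.446]
wrist_force: [1.2, 0.8, -2.0]
finger_gap: 14.1
```

```bash
python3 f.py
```

```text
[ 1.4100e+00  3.5000e-01 -1.2500e+00  4.0000e-02 -1.0000e-01  7.0000e-02
  5.2791e+02 -8.2320e+01  1.6270e+02] ty -3.5382117849925225
```

Call:
jog_arm(
  increments=[
    [0, 0, 0, 0, 0, 0, 1.45],
    [0, 0, 0, 0, 0, 0, 1.5],
    [0, 0, 0, 0, 0, 0, 1.6],
    [0, 0, 0, 0, 0, 0, 1.8],
    [0, 0, 0, 0, 0, 0, 2.2],
    [0, 0, 0, 0, 0, 0, 2.8],
    [0, 0, 0, 0, 0, 0, 3.4],
    [0, 0, 0, 0, 0, 0, 4.0],
    [0, 0, 0, 0, 0, 0, 4.0],
  ],
)

```text
clock: 25.4
eef_pos: [528.0, -82.3, 162.8]
eef_rot: [3.142, 0.0, 1.446]
wrist_force: [-0.2, 0.2, -0.2]
finger_gap: 40.0
```

```bash
python3 look.py 12; python3 f.py
```

```text
[527.97 -82.31 162.78] 1.4457 [-1.12 -0.02 -0.34] [-0.07  0.08 -0.02] ty -3.521874313567095
[ 1.6000e-01 -2.4000e-01  3.2000e-01 -4.0000e-02  5.0000e-02  1.0000e-02
  5.2798e+02 -8.2270e+01  1.6277e+02] ty -3.4823784761987526
```

View pics/w12.png

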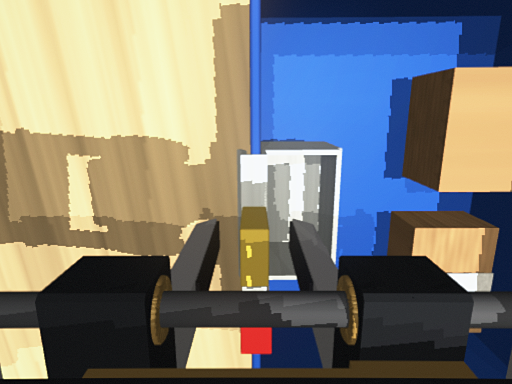

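Call:
jog_arm(
  increments=[
    [0, 0, -0.5, 0, 0, 0, 4.0],
    [0, 0, -1.5, 0, 0, 0, 4.0],
    [0, 0, -3, 0, 0, 0, 4.0],
    [0, 0, -4, 0, 0, 0, 4.0],
    [0, 0, -2, 0, 0, 0, 4.0],
    [-3, 0, -1, 0, 0, 0, 4.0],
    [-4, 0, 0, 0, 0, 0, 4.0],
    [-3, 0, 0, 0, 0, 0, 4.0],
    [-1, 0, 0, 0, 0, 0, 4.0],
    [0, 0, 0, 0, 0, 0, 4.0],
    [0, 0, 0, 0, 0, 0, 4.0],
  ],
)

```text
clock: 27.08
eef_pos: [514.4, -190.5, 283.0]
eef_rot: [3.141, -0.0, 1.447]
wrist_force: [0.0, 0.4, -0.5]
finger_gap: 39.7
```

```bash
python3 - <<'E'
from h import *
w=camera('wrist');save(w,'w13');s=camera('scene');save(s,'s13')
print(read_state()['eef_pos'],read_state()['clock'])
a=cv2.imread('pics/w13.png');b=cv2.imread('pics/s13.png')
cv2.imwrite('pics/w13z.png',np.hstack([cv2.resize(a[100:240,190:290],None,fx=4,fy=4.2,interpolation=cv2.INTER_CUBIC),cv2.resize(b[140:240,180:250],None,fx=5.6,fy=5.88,interpolation=cv2.INTER_CUBIC)]))
cv2.imwrite('pics/w13y.png',cv2.resize(a[130:220,200:280],None,fx=6.6,fy=6.6,interpolation=cv2.INTER_CUBIC))
E
```

```text
[ 514.45077511 -190.53439967  282.92527879] 27.175
```

View pics/w13.png

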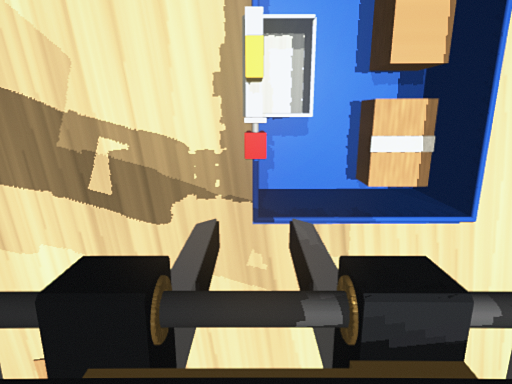

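View pics/w13z.png

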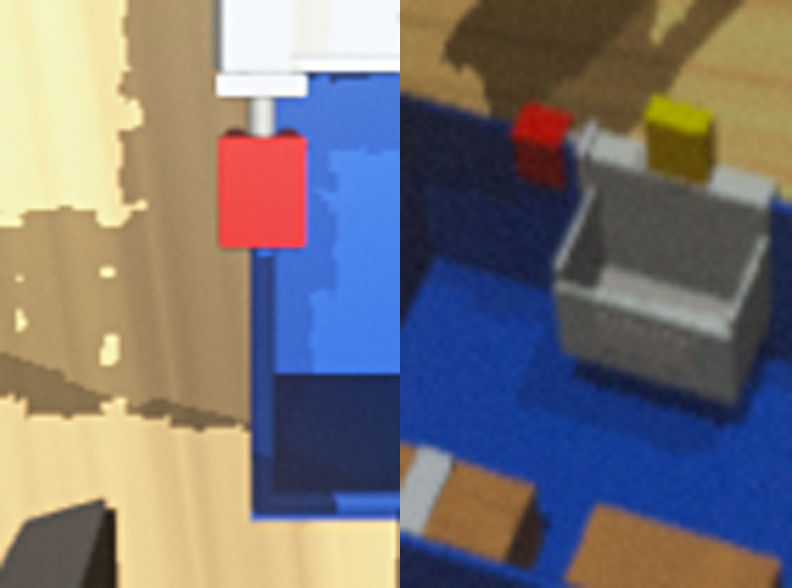

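View pics/w13y.png

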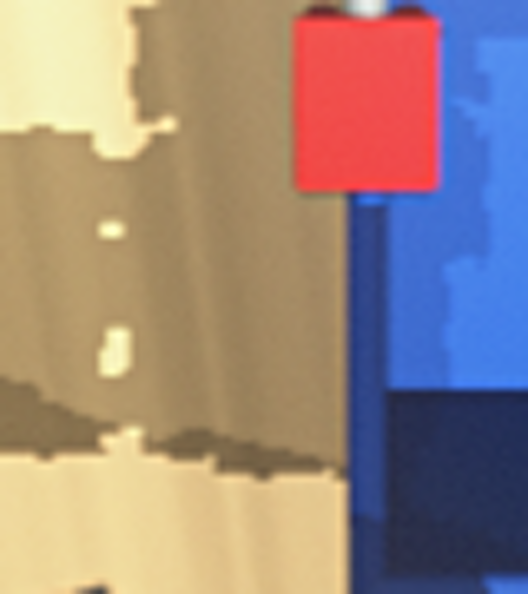

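```bash
python3 - <<'E'
from fit1 import *
w=camera('wrist');s=camera('scene')
R=rz(-.1215);o=np.array([528.0,-82.3,0])
L=np.array([[-39,-45,88],[-39,45,88],[-24,45,88],[-24,-45,88],[-38.5,-15,128],[-38.5,15,128],[-24.5,15,128],[-24.5,-15,128],[27,-45,0],[27,45,0]])
W=(R@(L-[-31.5,0,0]).T).T+o+[0,0,45]
for n,p,(a,b,c,d),k in [('w14',w,(0,140,220,340),5),('s14',s,(140,240,180,270),6)]:
    im=cv2.cvtColor(p['image'],cv2.COLOR_RGB2BGR)[a:b,c:d]; im=cv2.resize(im,None,fx=k,fy=k,interpolation=cv2.INTER_CUBIC)
    for u,v in proj(p,W): cv2.circle(im,(int((u-c+.5)*k),int((v-a+.5)*k)),3,(0,0,255),1)
    cv2.imwrite('pics/%s.png'%n,im)
E
```

```text
(no output)
```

View pics/w14.png

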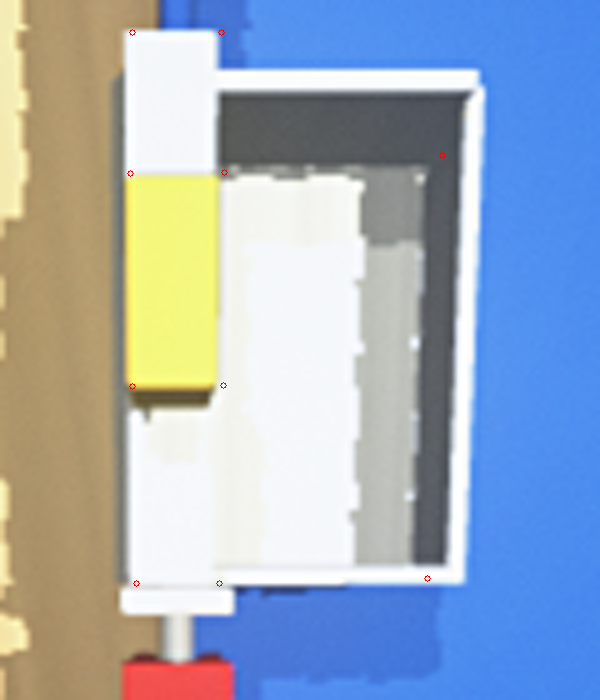

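View pics/s14.png

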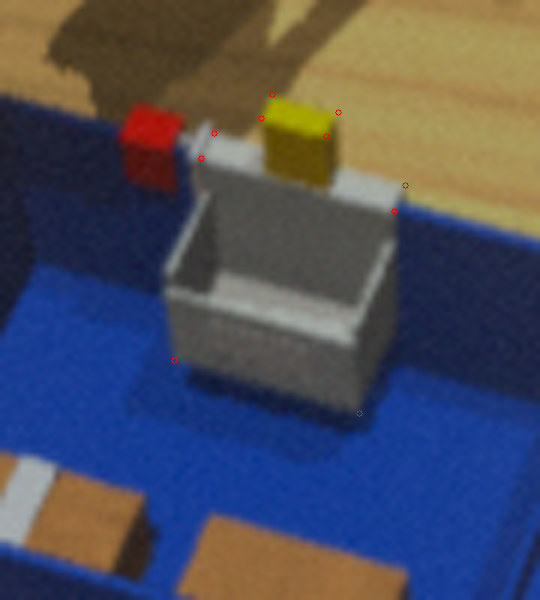

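```bash
python3 -c "
from h import *
print(sign_off()); print(read_state()['clock'])"
```

```text
the job is handed in; nothing more can be done
None
the job is handed in; nothing more can be done
```

The pocket is hanging on the tote's near rim with the buffer still bearing on it. I handed the job in at about 27 s of the 51 s allowed.

- **Hooking on:** I put the lip over the left half of the rim, about 20–110 mm left of its middle. I lowered it until it touched at the seated height and pressed down with about 9 N. It stayed at that height.
- **Slide and press:** I slid it right along the rim, and the buffer first made contact when the pocket's edge was about 47 mm right of the rim's middle. I pressed it in by about 5 mm, which took about 5 N including friction, so it stayed well short of its end.
- **Letting go:** Rim friction (about 1.3 N) could not hold a half-pressed buffer, which pushes back with about 4 N. I therefore backed off slowly by about 3.5 mm until there was almost no sideways force left, then opened the fingers in small steps.

**Last checks:**
- **Pocket and buffer:** The wrist picture taken after release shows the pocket seated and straight, with the buffer touching its end. The buffer is still pressed in about 1.5–2 mm, so it is bearing on the pocket but is no longer half-way in.
- **Scene camera:** The pocket's expected outline sits about 1–2 pixels (3–6 mm) off the scene picture. I put this down to calibration, though it is somewhat more than the stated 2 mm. The wrist picture agreed within about 1 mm.
- **Carton, jar and tape roll:** I never touched them, but I did not re-measure their positions at the end.

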